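Fold down the shaker's sprung loading shelf and set the reagent trough on it

ROBOT

A 6-joint arm with a two-finger parallel gripper is mounted at the origin on the work surface. World frame = base frame: x ahead of the robot, y to its left, z up, the work surface at z = 0. Lengths are in mm, angles in rad, forces in N, time in s.
With the tool pointing down it reaches from about 325 to 775 mm from the base axis. Payload 5.5 kg.
Tool frame: the origin (TCP) lies between the finger pads; the fingertips stand 11 mm ahead of it and the grasp point (between the pads) lies 8 mm behind it; z points along the fingers, y is the direction in which the jaws open and shut (so a half turn about z gives the same grasp; the last joint's range is limited). The gripper opens to 88 mm and grips with 3 to 60 N. Pads are 20 mm wide; open, the fingers measure 115 mm over their backs; the gripper's body (75 mm by 178 mm) begins 61 mm behind the grasp point.
Start: joints at [1.241, 0.091, 1.231, -0, 1.82, -0.057], TCP at [161.661, 577.825, 233.631] pointing down, gripper open.
Joint ranges: [-2.87, 2.87], [-0.86, 2.18], [0.17, 2.46], [-1.51, 4.65], [0.06, 2.69], [-2.65, 2.65]. Speed limits (rad/s): [2.57, 2.57, 3.01, 3.14, 3.14, 3.14].

INTERFACE

Orientations are given as a unit quaternion [w, x, y, z].
In Python, from station import bot, grab_frame, job_done gives the robot as it stands.
- The arm moves only by the tool step_arm, never from a script. Its argument "commands" is a list of rows, each an object with "gripper": the opening, from 0 (shut) to 1 (fully open); "travel": the shift along the world's x, y, z in units of 30 mm (1.0 is 30 mm), a list of three; "twist": the turn, a rotation vector about the world's x, y, z in degrees, a list of three. In form: [{"gripper": gripper, "travel": [x, y, z], "twist": [ax, ay, az]}, ...]. A call has 1 to 5 rows; each row is the pose to reach, as a shift and turn from the pose commanded when the call began; what a row does not reach only later rows make up. A row lasts 1/12 s, in which the tool goes at most 41.7 mm and 7.16 degrees, less where a joint would pass 70% of its speed; a pose out of reach is approached as far as the arm can. A call with a gripper value outside its range is refused whole. The fingers move at their own pace and stop on an object; "squeeze" is the grip in N (left out, the last holds). Time passes only in rows, so rows that repeat a pose let the fingers close. It gives the time, the measured TCP pose, the force and the opening at its end, in the units of the state.
- bot.observe(): the state, without advancing time (a new reading comes with each control period).
- grab_frame(name): name is "scene" or "top" or "wrist"; returns a dict with "frame" (400x640x3 uint8, red, green, blue), "depth" (400x640 float32, mm along the optical axis (not along the pixel's ray), 0 where there is no reading), "intrinsics" (3x3 intrinsics, pixels), "xyz" and "attitude" of the camera in the world. Camera axes: x right, y up, looking along -z (the intrinsics and any distortion apply to the point x, -y, -z); pixel columns grow to the right and rows downward; lengths in mm; the calibration is good to about 2 mm. A picture is of the moment at which its call begins.
- job_done(): hands the job in, once; it reports no verdict.
The state is a dict: "time": time; "joint_pos": joint angles; "joint_vel": joint speeds; "effort": joint torques, N m; "tcp_pos": TCP position; "eef_rot": TCP orientation; "contact_force": force on the tool from outside, world axes, zero at the start; "wrist_torque": the same for the moment, N m; "gripper_width": finger opening in mm.
Only numpy, scipy, OpenCV 4.12 (cv2) and the standard library are available. Lean on these libraries where they do the work, as an engineer would, in place of code of your own. Each camera call takes 0.05 s, during which the arm holds its last target.

TASK

Fold the plate shaker's loading shelf down towards you: push it past its over-centre point until it snaps level on its stop, then press down on it firmly with the gripper (about 15 N, for half a second) to be sure that it is down and carries. Then stand the reagent trough gently in the middle of the shelf, upright, its long side along the shelf's long side, and let go. Never push on the shelf or the shaker with more than 22 N, and leave the tip box, the bottle and the pipette alone.

Things in the scene. Friction and masses are not known exactly. Their poses are not given: they have to be found in the camera images.
- shaker: bench-top plate shaker, fixed: a low white housing 310 deep x 320 wide x 110 mm high with a shaking platform and a white deep-well plate on top (up to 167 mm high, beginning 115 mm behind the front face). Origin on the bench under the middle of its front face; x runs from the front face into the machine (away from the robot), y along the front face, z up. The loading shelf is hinged on the front face.
- shelf: loading shelf, a steel pan 150 mm wide, 115 mm from hinge axis to free edge, 3 mm thick, a 6 mm lip on its loading face along the free edge and sides. Origin on the hinge axis (level, along the front face, 10 mm before it, 88 mm above the bench) at mid-width; y along the width; z from hinge to free edge (up as stowed, to the robot when level); x out of the loading face (to the shaker as stowed, up when level).
- shelf_mid (a point): middle of the loading face, 64 mm from the hinge; axes as shelf; the trough's origin belongs here. Stowed, the free edge is 203 mm above the bench, with 110 mm clear behind it. Pushed there towards the robot, the spring resists with about 7 N, then less and less, to the over-centre point some 60 degrees down; from there it snaps to level by itself (face 90 mm above the bench), where its rubber bushes give 20 N per mm.
- trough: reagent trough: an empty white plastic basin open at the top, 108 x 52 x 44 mm (x, y, z), walls 3 mm, sloping inner floor; 0.1 to 0.2 kg. Origin at the centre of its underside, z up. It stands on the bench on one side of the shaker's front; grip it from above across its 52 mm side.
- tip_box: bystander: closed box of pipette tips, white with a clear lid, 122 x 84 x 65 mm; origin at the centre of its underside
- bottle: bystander: amber glass bottle, 72 mm in diameter, 150 mm high; origin at the centre of its underside
- pipette: bystander: hand pipette lying on the bench, 255 mm long along x, from 130 mm behind to 125 mm ahead of its origin; 26 mm thick
There are look-alikes about, which are no part of the job. What is shaped like the trough but blue or red is not meant.

How it is judged (in metres and radians):
On the way:
1. the shelf is level on its stop and the fingers press on it with 10 N or more for 0.3 s (angle between the x axis of shelf and the z axis of shaker, either way round below 0.06 rad and contact force between the fingers and shelf above 10 N), for 0.3 s.
At the end, for the whole second after the job is handed in: the shelf is level on its lower stop (within 0.06 rad) and the reagent trough stands on it upright (within 0.06 rad) and at rest, flat on the loading face (within 4 mm), within 18 mm of the shelf's middle both ways, its long side along the shelf's width within 0.2 rad, released (angle between the x axis of shelf and the z axis of shaker, either way round below 0.06 rad and x of trough in the frame of shelf_mid between -0.004 and 0.004 m and y of trough in the frame of shelf_mid between -0.018 and 0.018 m and z of trough in the frame of shelf_mid between -0.018 and 0.018 m and angle between the x axis of trough and the y axis of shelf, either way round below 0.2 rad and angle between trough's own z axis and vertical below 0.06 rad and linear speed of trough below 0.02 m/s); the robot touches nothing.
It fails at once if the robot pushes or presses on the shelf or the shaker with more than 22 N (contact force between any of the fingers, the arm and shaker above 22 N).
It fails at once if the trough is banged or pressed onto the shelf (more than 40 N) (contact force between trough and shelf above 40 N).
It fails at once if the trough is tipped by more than 0.6 rad (angle between trough's own z axis and vertical above 0.6 rad).
It fails at once if the tip box, the bottle or the pipette is moved by more than 25 mm (distance of any of tip_box, bottle, pipette from where it was at the start of the episode above 0.025 m).
It also fails if it takes over 67 s, if anything falls off the work surface, if the arm or the gripper's body presses on something with over 40 N, if the wrist force passes 120 N, or if a joint passes its speed limit or range.

## Working session

There is one attempt and no reset: what is moved stays moved. The work goes in short steps, Python scripts to look and compute and a tool call to move; the robot and the scene stay as the last step left them, time stands still between calls to the robot, and variables do not carry over. Pictures are saved under pics/ and viewed, and the job is handed in when it is done.

Besides the shell and the picture viewer there is one more tool, called after "Emit:" in YAML: its name, and indented under it one key for each argument. step_arm: Moves the arm, as the interface text tells. Its arguments: {"type":"object","properties":{"commands":{"type":"array"},"squeeze":{"type":"number"}},"required":["commands"]}

```bash
mkdir -p pics; ls; cat > h.py <<'E'
import numpy as np, cv2
from station import bot, grab_frame, job_done
from scipy.spatial.transform import Rotation as R
def rot(f):
    a=np.array(f["attitude"],float)
    if a.shape==(3,3): return a
    return R.from_quat([a[1],a[2],a[3],a[0]]).as_matrix()
def cloud(f):
    K=np.array(f["intrinsics"]);d=f["depth"]
    v,u=np.mgrid[0:d.shape[0],0:d.shape[1]]
    P=np.stack([(u-K[0,2])/K[0,0]*d,-(v-K[1,2])/K[1,1]*d,-d],-1)
    W=P@rot(f).T+np.array(f["xyz"])
    W[d==0]=np.nan
    return W
def save(f,n): cv2.imwrite(f"pics/{n}.png",f["frame"][:,:,::-1])
E
python3 - <<'E'
from h import *
import pickle
for n in["scene","top","wrist"]:
    f=grab_frame(n);save(f,n+"0");pickle.dump(f,open(n+"0.pkl","wb"));print(n,f["xyz"],f["attitude"],f["intrinsics"],f.keys())
print(bot.observe())
E
```

```text
pics
scene [1063.53191358 -305.49170845  674.33184287] [0.78825814 0.35347109 0.2086156  0.45846136] [[366.18661265   0.         316.8272042 ]
 [  0.         366.18661265 197.29138953]
 [  0.           0.           1.        ]] dict_keys(['frame', 'depth', 'intrinsics', 'xyz', 'attitude'])
top [ 190.17068879   14.96169691 1545.05307907] [-0.65811369 -0.07507465  0.08066873  0.74481053] [[511.87320413   0.         323.58367609]
 [  0.         511.87320413 199.16885209]
 [  0.           0.           1.        ]] dict_keys(['frame', 'depth', 'intrinsics', 'xyz', 'attitude'])
wrist [ 88.96858117 599.29782585 382.95909157] [ 0.78817831 -0.11289638 -0.08409619  0.59913036] [[296.96863787   0.         316.58894989]
 [  0.         296.96863787 198.63234418]
 [  0.           0.           1.        ]] dict_keys(['frame', 'depth', 'intrinsics', 'xyz', 'attitude'])
{'time': 0.15, 'joint_pos': array([ 1.24126549e+00,  9.16932217e-02,  1.23163462e+00, -1.17191049e-05,
        1.81977701e+00, -5.66825138e-02]), 'joint_vel': array([-5.69292488e-04, -4.75296364e-04, -2.90526102e-03,  1.84359190e-03,
        1.23494359e-03, -2.29334393e-05]), 'effort': array([ 1.26345785e-03, -4.47041345e+01, -4.06911099e+01,  6.98825531e-02,
        2.74253095e-02, -9.78365233e-05]), 'tcp_pos': array([161.61285079, 577.60754966, 232.74791157]), 'eef_rot': array([-1.39527250e-04,  1.36002766e-01,  9.90708169e-01, -7.43133310e-04]), 'contact_force': array([-0.41586589,  0.87264682,  0.02799013]), 'wrist_torque': array([0.00538207, 0.01218762, 0.0363129 ]), 'gripper_width': 87.93624425456579}
```

View pics/scene0.png

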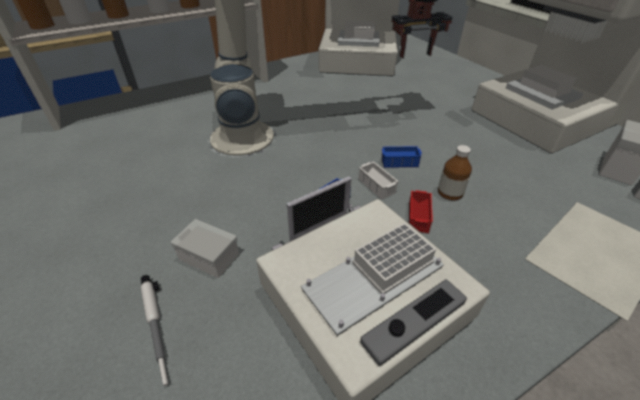

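View pics/top0.png

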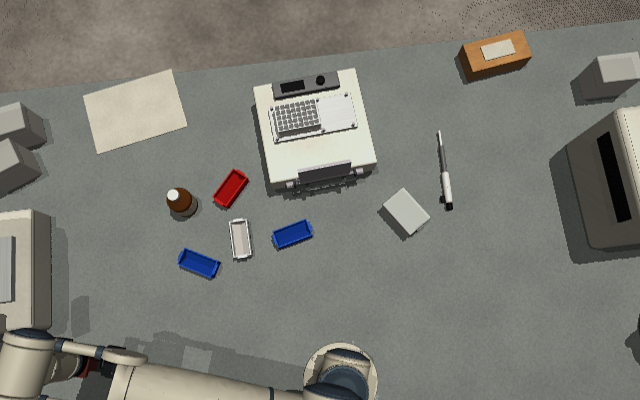

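View pics/wrist0.png

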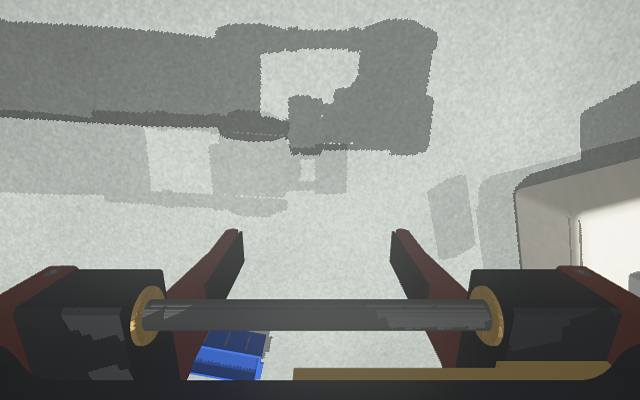

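The scene view shows the shelf stowed at (320,205) and the white trough at (378,178). In the top view the shaker is around (314,130), the shelf's top edge at (325,170), the white trough at (240,239), the bottle at (181,202), the tip box at (405,212), and there are blue and red decoys.

```bash
python3 - <<'E'
from h import *
import pickle
for n in["top","scene"]:
    f=pickle.load(open(n+"0.pkl","rb"));W=cloud(f);im=f["frame"].astype(int)
    z=W[...,2]
    print(n,"bench z",np.nanmedian(z[np.isfinite(z)&(z<25)&(z>-25)]))
    def rect(m,nm):
        m=m.astype(np.uint8)
        k,l,s,c=cv2.connectedComponentsWithStats(m)
        for i in range(1,k):
            if s[i,4]<40: continue
            P=W[l==i]; r=cv2.minAreaRect(P[:,:2].astype(np.float32))
            print(nm,"px",c[i].round(),s[i,4],"ctr",np.round(r[0],1),"size",np.round(r[1],1),"ang",round(r[2],1),"z",np.round(np.percentile(P[:,2],[5,50,95]),1))
    work=(W[...,0]>250)&(W[...,0]<1000)&(abs(W[...,1])<500)
    rect(work&(z>103)&(z<117),"housing110")
    rect(work&(z>36)&(z<50),"z44")
    rect(work&(z>10)&(z<80)&(W[...,0]<680),"low")
    rect(work&(z>185)&(z<212),"edge")
    rect(work&(z>120)&(z<185),"mid")
E
```

```text
top bench z -0.2851766753706215
housing110 px [315. 134.] 5689 ctr [742.3 -14.4] size [310.9 319.9] ang 4.4 z [104.9 109.7 114.9]
housing110 px [179. 200.] 150 ctr [564.2 400.5] size [52.5 60.9] ang 46.3 z [103.6 109.2 116.2]
z44 px [228. 188.] 185 ctr [598.8 260.7] size [ 55.9 118.5] ang 50.0 z [37.2 43.1 48.3]
z44 px [240. 239.] 180 ctr [439.  243.2] size [117.9  53.6] ang 1.9 z [38.1 43.3 47.6]
z44 px [291. 233.] 174 ctr [435.7  88.6] size [ 54.  117.7] ang 14.1 z [38.1 42.9 48. ]
z44 px [184. 256.] 81 ctr [398.9 401.8] size [53.  54.2] ang 59.2 z [38.3 42.6 49.1]
z44 px [209. 269.] 81 ctr [373. 354.] size [75.6 52.6] ang 61.9 z [37.9 43.2 47.9]
low px [445. 180.] 459 ctr [ 565.  -402.2] size [ 34.  225.8] ang 82.2 z [12.3 19.7 27.1]
low px [369. 169.] 52 ctr [ 599.9 -164.8] size [ 4.1 37.3] ang 4.8 z [35.6 56.6 76.8]
low px [230. 188.] 655 ctr [598.6 260.5] size [ 56.5 118.4] ang 49.1 z [11.6 24.2 45.9]
low px [279. 186.] 61 ctr [578.6 111.9] size [43.8  6.1] ang 87.5 z [36.4 57.6 79.2]
low px [405. 212.] 1288 ctr [ 454.3 -255.1] size [125.8  85.1] ang 33.5 z [32.6 63.6 69.5]
low
[... 2275 characters left out ...]
98 ctr [ 456.5 -258.4] size [125.4  85.8] ang 33.8 z [16.9 62.8 65.2]
low px [267. 289.] 194 ctr [ 643.2 -185.3] size [73.7  1.3] ang 4.4 z [34.2 57.  78.3]
low px [152. 316.] 1022 ctr [ 566.9 -400.7] size [ 34.3 226.8] ang 85.1 z [13.5 18.8 23.6]
edge px [318. 193.] 488 ctr [582.7 -29.6] size [ 11.8 150. ] ang 4.2 z [186.  200.4 202.5]
mid px [462. 153.] 191 ctr [568.6 399.5] size [33.4 31.7] ang 30.3 z [121.6 142.3 148.7]
mid px [318. 208.] 1406 ctr [582.9 -29.5] size [ 11.  151.1] ang 3.7 z [123.4 154.  182.3]
mid px [371. 277.] 7451 ctr [758.1 -16.5] size [111.1 250. ] ang 4.3 z [122.4 125.7 165.3]
mid px [412. 321.] 3496 ctr [862.7  -8.5] size [ 50.9 200.6] ang 4.5 z [125.3 129.  141.6]
```

Emit:
step_arm:
  commands:
    - {"gripper":0,"travel":[0.2,-0.3,1.2],"twist":[0,0,6]}
    - {"gripper":0,"travel":[1,-1.3,1.9],"twist":[0,0,12]}
    - {"gripper":0,"travel":[1.8,-2.3,1.9],"twist":[0,0,18]}
    - {"gripper":0,"travel":[2.6,-3.3,1.9],"twist":[0,0,20]}
    - {"gripper":0,"travel":[3.4,-4.3,1.9],"twist":[0,0,20]}

```text
time: 0.57
tcp_pos: [264.3, 447.6, 291.0]
eef_rot: [0.0, -0.04, 0.999, 0.0]
contact_force: [1.8, 0.3, -0.0]
gripper_width: 58.0
```

Emit:
step_arm:
  commands:
    - {"gripper":0,"travel":[0.8,-1.0,0],"twist":[0,0,0]}
    - {"gripper":0,"travel":[1.6,-2.0,0],"twist":[0,0,0]}
    - {"gripper":0,"travel":[2.4,-3.0,0],"twist":[0,0,0]}
    - {"gripper":0,"travel":[3.2,-4.0,0],"twist":[0,0,0]}
    - {"gripper":0,"travel":[4,-5.2,0],"twist":[0,0,0]}

```text
time: 0.98
tcp_pos: [383.5, 292.8, 290.2]
eef_rot: [-0.0, -0.038, 0.999, -0.0]
contact_force: [0.4, 0.1, 0.1]
gripper_width: 24.7
```

Emit:
step_arm:
  commands:
    - {"gripper":0,"travel":[0.8,-1.0,0],"twist":[0,0,0]}
    - {"gripper":0,"travel":[1.6,-2.0,0],"twist":[0,0,0]}
    - {"gripper":0,"travel":[2.4,-3.0,0],"twist":[0,0,0]}
    - {"gripper":0,"travel":[3.2,-4.0,0],"twist":[0,0,0]}
    - {"gripper":0,"travel":[4,-5.2,0],"twist":[0,0,0]}

```text
time: 1.4
tcp_pos: [502.7, 138.1, 290.3]
eef_rot: [-0.0, -0.038, 0.999, 0.0]
contact_force: [0.0, 0.6, 1.3]
gripper_width: 0.7
```

Emit:
step_arm:
  commands:
    - {"gripper":0,"travel":[0.8,-1.1,0],"twist":[0,0,0]}
    - {"gripper":0,"travel":[1.6,-2.2,0],"twist":[0,0,0]}
    - {"gripper":0,"travel":[2.5,-3.3,0],"twist":[0,0,0]}
    - {"gripper":0,"travel":[3.3,-4.4,0],"twist":[0,0,0]}
    - {"gripper":0,"travel":[4.1,-5.5,0],"twist":[0,0,0]}

```text
time: 1.82
tcp_pos: [625.7, -27.5, 290.1]
eef_rot: [-0.0, -0.038, 0.999, 0.0]
contact_force: [-0.3, 0.8, 0.0]
gripper_width: 0.2
```

```bash
python3 - <<'E'
from h import *
f=grab_frame("scene");save(f,"s1");print(bot.observe()["tcp_pos"])
W=cloud(f);z=W[...,2]
# shelf side profile
m=(abs(W[...,0]-583)<20)&(z>112)&(z<210)&(abs(W[...,1]+28)<80)
P=W[m];c=np.deg2rad(4.4)
u=(P[:,:2]-[587,-28])@[np.cos(c),np.sin(c)]
for a in range(115,210,15):
    q=u[abs(P[:,2]-a)<7]; print(a,len(q),np.percentile(q,[5,50,95]).round(1) if len(q) else 0)
E
```

```text
[628.46097661 -33.67908819 286.62647967]
115 193 [-7.8 -6.3 -2.3]
130 291 [-7.9 -6.4 -2.8]
145 291 [-7.6 -6.3 -1.9]
160 303 [-7.3 -6.1 -2.4]
175 323 [-7.3 -5.9 -1.8]
190 238 [-7.3 -5.8 -1. ]
205 297 [-8.8 -3.2  0.4]
```

Emit:
step_arm:
  commands:
    - {"gripper":0,"travel":[0,0,-1.1],"twist":[0,0,0]}
    - {"gripper":0,"travel":[0,0,-2.2],"twist":[0,0,0]}
    - {"gripper":0,"travel":[0,0,-3.3],"twist":[0,0,0]}
    - {"gripper":0,"travel":[0,0,-3.3],"twist":[0,0,0]}
    - {"gripper":0,"travel":[0,0,-3.3],"twist":[0,0,0]}

```text
time: 2.28
tcp_pos: [623.6, -25.4, 189.2]
eef_rot: [-0.003, -0.038, 0.999, 0.0]
contact_force: [0.2, -0.5, 0.8]
gripper_width: 0.3
```

Emit:
step_arm:
  commands:
    - {"gripper":0,"travel":[-0.2,0,0],"twist":[0,0,0]}
    - {"gripper":0,"travel":[-0.4,0,0],"twist":[0,0,0]}
    - {"gripper":0,"travel":[-0.6,0,0],"twist":[0,0,0]}
    - {"gripper":0,"travel":[-0.75,-0.05,0],"twist":[0,0,0]}
    - {"gripper":0,"travel":[-0.9,-0.05,0],"twist":[0,0,0]}

```text
time: 2.7
tcp_pos: [597.8, -27.2, 193.5]
eef_rot: [0.002, -0.038, 0.999, -0.0]
contact_force: [4.8, 0.1, 3.0]
gripper_width: 0.4
```

Emit:
step_arm:
  commands:
    - {"gripper":0,"travel":[-0.12,-0.01,0],"twist":[0,0,0]}
    - {"gripper":0,"travel":[-0.24,-0.02,0],"twist":[0,0,0]}
    - {"gripper":0,"travel":[-0.36,-0.03,-0.02],"twist":[0,0,0]}
    - {"gripper":0,"travel":[-0.48,-0.04,-0.04],"twist":[0,0,0]}
    - {"gripper":0,"travel":[-0.6,-0.05,-0.06],"twist":[0,0,0]}

```text
time: 3.12
tcp_pos: [581.4, -28.4, 192.4]
eef_rot: [0.004, -0.038, 0.999, -0.0]
contact_force: [5.1, 1.0, 4.2]
gripper_width: 0.3
```

Emit:
step_arm:
  commands:
    - {"gripper":0,"travel":[-0.14,-0.01,-0.02],"twist":[0,0,0]}
    - {"gripper":0,"travel":[-0.28,-0.02,-0.04],"twist":[0,0,0]}
    - {"gripper":0,"travel":[-0.42,-0.03,-0.07],"twist":[0,0,0]}
    - {"gripper":0,"travel":[-0.56,-0.04,-0.1],"twist":[0,0,0]}
    - {"gripper":0,"travel":[-0.7,-0.05,-0.15],"twist":[0,0,0]}

```text
time: 3.53
tcp_pos: [559.3, -30.0, 186.8]
eef_rot: [0.002, -0.038, 0.999, -0.0]
contact_force: [4.0, 0.7, 6.7]
gripper_width: 0.7
```

Emit:
step_arm:
  commands:
    - {"gripper":0,"travel":[-0.13,-0.01,-0.05],"twist":[0,0,0]}
    - {"gripper":0,"travel":[-0.26,-0.02,-0.11],"twist":[0,0,0]}
    - {"gripper":0,"travel":[-0.39,-0.03,-0.18],"twist":[0,0,0]}
    - {"gripper":0,"travel":[-0.52,-0.04,-0.26],"twist":[0,0,0]}
    - {"gripper":0,"travel":[-0.64,-0.05,-0.35],"twist":[0,0,0]}

```text
time: 3.95
tcp_pos: [539.3, -31.5, 175.6]
eef_rot: [0.0, -0.038, 0.999, -0.0]
contact_force: [1.7, 0.7, 4.8]
gripper_width: 0.3
```

Emit:
step_arm:
  commands:
    - {"gripper":0,"travel":[-0.12,-0.01,-0.09],"twist":[0,0,0]}
    - {"gripper":0,"travel":[-0.24,-0.02,-0.19],"twist":[0,0,0]}
    - {"gripper":0,"travel":[-0.36,-0.03,-0.3],"twist":[0,0,0]}
    - {"gripper":0,"travel":[-0.46,-0.04,-0.42],"twist":[0,0,0]}
    - {"gripper":0,"travel":[-0.56,-0.04,-0.54],"twist":[0,0,0]}

```text
time: 4.37
tcp_pos: [522.1, -32.9, 157.8]
eef_rot: [-0.001, -0.038, 0.999, -0.0]
contact_force: [-0.2, -1.0, 1.7]
gripper_width: 0.2
```

Emit:
step_arm:
  commands:
    - {"gripper":0,"travel":[-0.1,-0.01,-0.13],"twist":[0,0,0]}
    - {"gripper":0,"travel":[-0.2,-0.02,-0.26],"twist":[0,0,0]}
    - {"gripper":0,"travel":[-0.3,-0.03,-0.4],"twist":[0,0,0]}
    - {"gripper":0,"travel":[-0.38,-0.03,-0.54],"twist":[0,0,0]}
    - {"gripper":0,"travel":[-0.46,-0.04,-0.68],"twist":[0,0,0]}

```text
time: 4.78
tcp_pos: [508.5, -33.9, 137.2]
eef_rot: [-0.001, -0.038, 0.999, 0.0]
contact_force: [-0.3, 0.2, 0.2]
gripper_width: 0.5
```

```bash
python3 - <<'E'
from h import *
f=grab_frame("scene");save(f,"s2");print(bot.observe()["tcp_pos"],bot.observe()["contact_force"])
E
```

```text
[507.93429424 -33.90305913 136.27655446] [ 0.3408171  -0.52451157 -1.25466111]
```

View pics/s2.png

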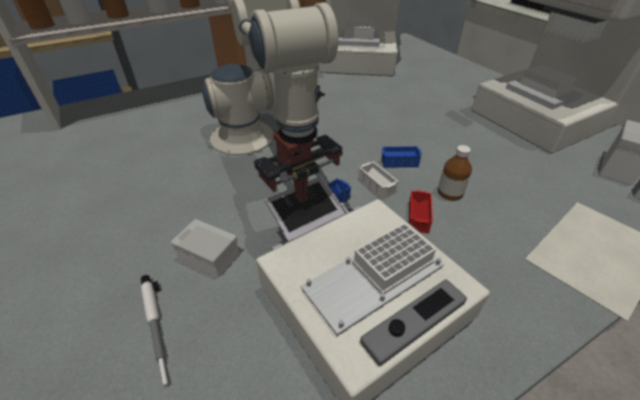

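The shelf at (305,215) looks folded down, with the fingers above it. I'll check its height from the depth image.

```bash
python3 - <<'E'
from h import *
f=grab_frame("scene");W=cloud(f);c=np.deg2rad(4.4)
D=W[...,:2]-np.array([577,-28.7]);u=-(D@[np.cos(c),np.sin(c)]);v=D@[-np.sin(c),np.cos(c)];z=W[...,2]
for a in range(5,125,8):
    m=(abs(u-a)<4)&(abs(v)<66)&(abs(v)>25)&(z>60)&(z<125)
    print(a,m.sum(),np.percentile(z[m],[10,50,90]).round(1) if m.sum() else 0)
m=(u>100)&(u<130)&(z>75)&(z<110)&(abs(v)<100);print(u[m].max(),v[m].min(),v[m].max())
m=(u>30)&(u<80)&(z>75)&(z<110)&(abs(v)<100);print(v[m].min(),v[m].max())
print(bot.observe()["tcp_pos"],bot.observe()["contact_force"])
E
```

```text
5 97 [88.4 90.2 91.8]
13 116 [90.5 92.  93.5]
21 122 [92.3 94.5 96.5]
29 104 [95.1 96.4 98.2]
37 112 [ 96.9  98.7 100.3]
45 110 [ 99.3 101.1 102.7]
53 109 [101.  102.7 104.5]
61 103 [103.1 105.2 106.8]
69 108 [105.7 107.2 109. ]
77 104 [107.9 109.3 111.5]
85 100 [109.8 111.3 112.9]
93 99 [111.5 113.5 114.9]
101 93 [113.9 115.4 117.7]
109 77 [115.9 120.4 123.4]
117 0 0Traceback (most recent call last):
  File "<stdin>", line 7, in <module>
    return umr_maximum(a, axis, None, out, keepdims, initial, where)
ValueError: zero-size array to reduction operation maximum which has no identity
```

It's still about 15° above level. It's probably still snapping, so I'll wait a moment.

Emit:
step_arm:
  commands:
    - {"gripper":0,"travel":[0,0,0],"twist":[0,0,0]}
    - {"gripper":0,"travel":[0,0,0],"twist":[0,0,0]}
    - {"gripper":0,"travel":[0,0,0],"twist":[0,0,0]}
    - {"gripper":0,"travel":[0,0,0],"twist":[0,0,0]}

```text
time: 5.22
tcp_pos: [509.3, -33.9, 138.5]
eef_rot: [0.0, -0.038, 0.999, -0.0]
contact_force: [-0.6, -0.8, 0.3]
gripper_width: 0.7
```

```bash
cat > shelf.py <<'E'
from h import *
def shelf(tr=False):
    f=grab_frame("scene");W=cloud(f);c=np.deg2rad(4.4)
    D=W[...,:2]-np.array([577,-28.7]);u=-(D@[np.cos(c),np.sin(c)]);v=D@[-np.sin(c),np.cos(c)];z=W[...,2]
    m=(u>8)&(u<104)&(abs(v)<66)&(abs(v)>25)&(z>60)&(z<125)
    p=np.polyfit(u[m],z[m],1);r=abs(z[m]-np.polyval(p,u[m]))<2
    p=np.polyfit(u[m][r],z[m][r],1)
    print("tilt rad",p[0],"z at 64",np.polyval(p,64),r.sum())
    m=(u>30)&(u<130)&(z>82)&(z<102)&(abs(v)<100)
    print("u max",np.percentile(u[m],99.5),"v",np.percentile(v[m],[.5,99.5]))
    return f,u,v,z
E
python3 - <<'E'
from shelf import *
shelf();print(bot.observe()["tcp_pos"],bot.observe()["contact_force"])
E
```

```text
tilt rad -0.0001650967074537201 z at 64 88.23197335067566 953
u max 113.87947550579148 v [-76.62080456  72.875929  ]
[509.26440047 -33.90462412 138.47283938] [0.34430682 0.08850613 0.63011466]
```

Emit:
step_arm:
  commands:
    - {"gripper":0,"travel":[0,0,-0.3],"twist":[0,0,0]}
    - {"gripper":0,"travel":[0,0,-0.6],"twist":[0,0,0]}
    - {"gripper":0,"travel":[0,0,-0.85],"twist":[0,0,0]}
    - {"gripper":0,"travel":[0,0,-1.0],"twist":[0,0,0]}
    - {"gripper":0,"travel":[0,0,-1.0],"twist":[0,0,0]}

```text
time: 5.68
tcp_pos: [508.1, -33.8, 106.0]
eef_rot: [-0.002, -0.038, 0.999, 0.0]
contact_force: [0.2, 0.2, -0.5]
gripper_width: 0.2
```

Emit:
step_arm:
  commands:
    - {"gripper":0,"travel":[0,0,-0.03],"twist":[0,0,0]}
    - {"gripper":0,"travel":[0,0,-0.06],"twist":[0,0,0]}
    - {"gripper":0,"travel":[0,0,-0.09],"twist":[0,0,0]}

```text
time: 5.93
tcp_pos: [509.3, -33.9, 105.9]
eef_rot: [0.0, -0.038, 0.999, -0.0]
contact_force: [-0.2, -0.1, 0.2]
gripper_width: 0.4
```

Emit:
step_arm:
  commands:
    - {"gripper":0,"travel":[0,0,-0.03],"twist":[0,0,0]}
    - {"gripper":0,"travel":[0,0,-0.06],"twist":[0,0,0]}
    - {"gripper":0,"travel":[0,0,-0.09],"twist":[0,0,0]}
    - {"gripper":0,"travel":[0,0,-0.1],"twist":[0,0,0]}

```text
time: 6.27
tcp_pos: [509.1, -33.9, 102.5]
eef_rot: [0.0, -0.038, 0.999, 0.0]
contact_force: [1.0, 0.5, -0.2]
gripper_width: 0.2
```

Emit:
step_arm:
  commands:
    - {"gripper":0,"travel":[0,0,-0.02],"twist":[0,0,0]}
    - {"gripper":0,"travel":[0,0,-0.03],"twist":[0,0,0]}
    - {"gripper":0,"travel":[0,0,-0.03],"twist":[0,0,0]}

```text
time: 6.52
tcp_pos: [509.1, -33.9, 101.6]
eef_rot: [-0.0, -0.038, 0.999, 0.0]
contact_force: [0.2, -0.3, 0.0]
gripper_width: 0.4
```

Emit:
step_arm:
  commands:
    - {"gripper":0,"travel":[0,0,-0.02],"twist":[0,0,0]}
    - {"gripper":0,"travel":[0,0,-0.02],"twist":[0,0,0]}

```text
time: 6.68
tcp_pos: [509.1, -33.9, 100.9]
eef_rot: [-0.0, -0.038, 0.999, -0.0]
contact_force: [0.7, -0.6, -0.7]
gripper_width: 0.2
```

Emit:
step_arm:
  commands:
    - {"gripper":0,"travel":[0,0,-0.01],"twist":[0,0,0]}
    - {"gripper":0,"travel":[0,0,-0.01],"twist":[0,0,0]}

```text
time: 6.85
tcp_pos: [509.1, -33.9, 100.7]
eef_rot: [-0.0, -0.038, 0.999, -0.0]
contact_force: [-0.2, 0.1, 0.0]
gripper_width: 0.5
```

Emit:
step_arm:
  commands:
    - {"gripper":0,"travel":[0,0,-0.01],"twist":[0,0,0]}
    - {"gripper":0,"travel":[0,0,-0.01],"twist":[0,0,0]}

```text
time: 7.02
tcp_pos: [509.1, -33.9, 100.5]
eef_rot: [0.0, -0.038, 0.999, -0.0]
contact_force: [-0.0, -0.3, -0.2]
gripper_width: 0.4
```

Emit:
step_arm:
  commands:
    - {"gripper":0,"travel":[0,0,-0.01],"twist":[0,0,0]}
    - {"gripper":0,"travel":[0,0,-0.02],"twist":[0,0,0]}
    - {"gripper":0,"travel":[0,0,-0.02],"twist":[0,0,0]}

```text
time: 7.27
tcp_pos: [509.2, -33.9, 100.3]
eef_rot: [0.0, -0.038, 0.999, -0.0]
contact_force: [-1.1, 0.7, 3.5]
gripper_width: 0.5
```

Emit:
step_arm:
  commands:
    - {"gripper":0,"travel":[0,0,-0.01],"twist":[0,0,0]}
    - {"gripper":0,"travel":[0,0,-0.01],"twist":[0,0,0]}

```text
time: 7.43
tcp_pos: [509.2, -33.9, 100.1]
eef_rot: [0.0, -0.038, 0.999, -0.0]
contact_force: [-1.3, 1.0, 4.5]
gripper_width: 0.3
```

Emit:
step_arm:
  commands:
    - {"gripper":0,"travel":[0,0,-0.01],"twist":[0,0,0]}
    - {"gripper":0,"travel":[0,0,-0.02],"twist":[0,0,0]}
    - {"gripper":0,"travel":[0,0,-0.02],"twist":[0,0,0]}

```text
time: 7.68
tcp_pos: [509.2, -34.0, 100.0]
eef_rot: [0.0, -0.038, 0.999, -0.0]
contact_force: [-2.9, 0.5, 7.2]
gripper_width: 0.5
```

Emit:
step_arm:
  commands:
    - {"gripper":0,"travel":[0,0,-0.01],"twist":[0,0,0]}
    - {"gripper":0,"travel":[0,0,-0.02],"twist":[0,0,0]}
    - {"gripper":0,"travel":[0,0,-0.02],"twist":[0,0,0]}

```text
time: 7.93
tcp_pos: [509.2, -33.9, 99.8]
eef_rot: [0.0, -0.038, 0.999, -0.0]
contact_force: [-3.4, -0.1, 8.5]
gripper_width: 0.4
```

Emit:
step_arm:
  commands:
    - {"gripper":0,"travel":[0,0,-0.02],"twist":[0,0,0]}
    - {"gripper":0,"travel":[0,0,-0.03],"twist":[0,0,0]}
    - {"gripper":0,"travel":[0,0,-0.03],"twist":[0,0,0]}

```text
time: 8.18
tcp_pos: [509.2, -34.0, 99.6]
eef_rot: [0.001, -0.038, 0.999, -0.0]
contact_force: [-5.9, -0.0, 12.1]
gripper_width: 0.6
```

Emit:
step_arm:
  commands:
    - {"gripper":0,"travel":[0,0,-0.01],"twist":[0,0,0]}
    - {"gripper":0,"travel":[0,0,-0.02],"twist":[0,0,0]}
    - {"gripper":0,"travel":[0,0,-0.02],"twist":[0,0,0]}

```text
time: 8.43
tcp_pos: [509.2, -34.0, 99.4]
eef_rot: [0.001, -0.038, 0.999, -0.0]
contact_force: [-6.6, 0.8, 13.7]
gripper_width: 0.6
```

Emit:
step_arm:
  commands:
    - {"gripper":0,"travel":[0,0,0],"twist":[0,0,0]}
    - {"gripper":0,"travel":[0,0,0],"twist":[0,0,0]}
    - {"gripper":0,"travel":[0,0,0],"twist":[0,0,0]}
    - {"gripper":0,"travel":[0,0,0],"twist":[0,0,0]}
    - {"gripper":0,"travel":[0,0,0],"twist":[0,0,0]}

```text
time: 8.85
tcp_pos: [509.3, -34.0, 99.4]
eef_rot: [0.001, -0.038, 0.999, -0.0]
contact_force: [-6.2, 0.8, 13.6]
gripper_width: 0.3
```

```bash
python3 - <<'E'
from shelf import *
shelf();print(bot.observe()["tcp_pos"],bot.observe()["contact_force"])
E
```

```text
tilt rad -0.014245632359415537 z at 64 87.43585756843054 953
u max 113.42456187855325 v [-76.65753579  72.86060914]
[509.23128765 -33.97714924  99.41766126] [-6.40289818  1.21332376 14.17601042]
```

Emit:
step_arm:
  commands:
    - {"gripper":0,"travel":[0,0,0],"twist":[0,0,0]}
    - {"gripper":0,"travel":[0,0,0],"twist":[0,0,0]}
    - {"gripper":0,"travel":[0,0,0],"twist":[0,0,0]}
    - {"gripper":0,"travel":[0,0,0],"twist":[0,0,0]}
    - {"gripper":0,"travel":[0,0,0],"twist":[0,0,0]}

```text
time: 9.32
tcp_pos: [509.2, -34.0, 99.4]
eef_rot: [0.001, -0.038, 0.999, -0.0]
contact_force: [-6.7, 1.0, 13.4]
gripper_width: 0.5
```

Emit:
step_arm:
  commands:
    - {"gripper":0,"travel":[0,0,0.3],"twist":[0,0,0]}
    - {"gripper":0,"travel":[0,0,1.3],"twist":[0,0,0]}
    - {"gripper":0.3,"travel":[0,0,2.6],"twist":[0,0,0]}
    - {"gripper":1,"travel":[-0.3,1,3.0],"twist":[0,0,-2.4]}
    - {"gripper":1,"travel":[-0.6,2.3,3.0],"twist":[0,0,-2.4]}

```text
time: 9.73
tcp_pos: [492.8, 33.9, 191.4]
eef_rot: [0.004, -0.014, 1.0, -0.0]
contact_force: [0.9, 0.3, -0.4]
gripper_width: 16.9
```

Emit:
step_arm:
  commands:
    - {"gripper":1,"travel":[-0.3,1.3,0],"twist":[0,0,0]}
    - {"gripper":1,"travel":[-0.6,2.6,0],"twist":[0,0,0]}
    - {"gripper":1,"travel":[-0.9,3.9,0],"twist":[0,0,0]}
    - {"gripper":1,"travel":[-1.3,5.2,0],"twist":[0,0,0]}
    - {"gripper":1,"travel":[-1.7,6.5,0],"twist":[0,0,0]}

```text
time: 10.15
tcp_pos: [439.2, 231.8, 186.5]
eef_rot: [0.0, -0.017, 1.0, 0.0]
contact_force: [0.5, 0.1, 0.6]
gripper_width: 50.1
```

Emit:
step_arm:
  commands:
    - {"gripper":1,"travel":[0,0.4,0],"twist":[0,0,0]}
    - {"gripper":1,"travel":[0,0.4,0],"twist":[0,0,0]}
    - {"gripper":1,"travel":[0,0.4,0],"twist":[0,0,0]}
    - {"gripper":1,"travel":[0,0.4,0],"twist":[0,0,0]}

```text
time: 10.48
tcp_pos: [440.6, 240.9, 186.6]
eef_rot: [-0.0, -0.017, 1.0, -0.0]
contact_force: [0.2, -0.8, -0.1]
gripper_width: 77.0
```

```bash
python3 - <<'E'
from shelf import *
print({k:v for k,v in bot.observe().items() if k in("tcp_pos","eef_rot","contact_force","gripper_width","time")})
f=grab_frame("wrist");save(f,"w1");W=cloud(f)
m=(W[...,2]>38)&(W[...,2]<50)&(abs(W[...,0]-440)<90)&(abs(W[...,1]-242)<60)
P=W[m];print(m.sum());r=cv2.minAreaRect(P[:,:2].astype(np.float32));print(r)
shelf()
E
```

```text
{'time': 10.4833, 'tcp_pos': array([440.56127743, 240.90520741, 186.56249965]), 'eef_rot': array([-1.09146101e-04, -1.66594348e-02,  9.99861107e-01, -4.67680864e-04]), 'contact_force': array([ 0.1953441 , -0.77697809, -0.11927338]), 'gripper_width': 77.0153167819402}
1416
((439.5787048339844, 243.89752197265625), (117.05123138427734, 53.322086334228516), 2.373250961303711)
tilt rad -0.00268998521302261 z at 64 88.13891828051531 988
u max 113.65564414598978 v [-76.63147805  72.19896307]
```

View pics/w1.png

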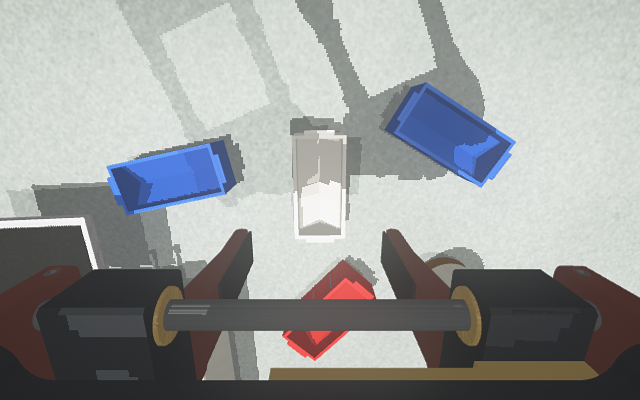

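Emit:
step_arm:
  commands:
    - {"gripper":1,"travel":[0,0.05,-1.3],"twist":[0,0,0.3]}
    - {"gripper":1,"travel":[0,0.05,-2.6],"twist":[0,0,0.3]}
    - {"gripper":1,"travel":[-0.03,0.05,-3.7],"twist":[0,0,0.3]}
    - {"gripper":1,"travel":[-0.03,0.05,-4.5],"twist":[0,0,0.3]}
    - {"gripper":1,"travel":[-0.03,0.05,-5.0],"twist":[0,0,0.3]}

```text
time: 11.0
tcp_pos: [438.1, 241.4, 33.1]
eef_rot: [-0.002, -0.019, 1.0, -0.001]
contact_force: [-0.0, 0.0, 0.4]
gripper_width: 87.7
```

Emit:
step_arm:
  commands:
    - {"gripper":1,"travel":[0,0,-0.2],"twist":[0,0,0]}
    - {"gripper":1,"travel":[0,0,-0.4],"twist":[0,0,0]}
    - {"gripper":1,"travel":[0,0,-0.4],"twist":[0,0,0]}
    - {"gripper":1,"travel":[0,0,-0.4],"twist":[0,0,0]}

```text
time: 11.33
tcp_pos: [440.0, 243.5, 26.0]
eef_rot: [0.001, -0.019, 1.0, 0.0]
contact_force: [0.5, -0.2, 0.4]
gripper_width: 88.1
```

Emit:
step_arm:
  commands:
    - {"gripper":0.5,"travel":[0,0,0],"twist":[0,0,0]}
    - {"gripper":0.4,"travel":[0,0,0],"twist":[0,0,0]}
    - {"gripper":0.4,"travel":[0,0,0],"twist":[0,0,0]}
    - {"gripper":0.4,"travel":[0,0,0],"twist":[0,0,0]}
    - {"gripper":0.4,"travel":[0,0,0],"twist":[0,0,0]}
  squeeze: 12

```text
time: 11.75
tcp_pos: [439.3, 243.7, 25.2]
eef_rot: [0.0, -0.02, 1.0, 0.0]
contact_force: [-0.4, -0.3, -0.4]
gripper_width: 58.0
```

Emit:
step_arm:
  commands:
    - {"gripper":0.4,"travel":[0,0,0],"twist":[0,0,0]}
    - {"gripper":0.4,"travel":[0,0,0],"twist":[0,0,0]}
    - {"gripper":0.4,"travel":[0,0,0],"twist":[0,0,0]}

```text
time: 12.0
tcp_pos: [439.2, 243.7, 25.0]
eef_rot: [0.0, -0.02, 1.0, 0.0]
contact_force: [-0.5, 0.1, 0.9]
gripper_width: 51.6
```

Emit:
step_arm:
  commands:
    - {"gripper":0.4,"travel":[0,0,0.4],"twist":[0,0,0]}
    - {"gripper":0.4,"travel":[0,0,1.2],"twist":[0,0,0]}
    - {"gripper":0.4,"travel":[0,0,2.2],"twist":[0,0,0]}
    - {"gripper":0.4,"travel":[0,0,3.2],"twist":[0,0,0]}
    - {"gripper":0.4,"travel":[0,0,4.2],"twist":[0,0,0]}

```text
time: 12.42
tcp_pos: [438.7, 243.4, 152.5]
eef_rot: [-0.0, -0.02, 1.0, -0.0]
contact_force: [-0.5, -0.7, -2.5]
gripper_width: 52.5
```

Emit:
step_arm:
  commands:
    - {"gripper":0.4,"travel":[0.05,-0.2,0.5],"twist":[0,0,-4]}
    - {"gripper":0.4,"travel":[0.1,-0.8,0.6],"twist":[0,0,-10]}
    - {"gripper":0.4,"travel":[0.2,-1.4,0.6],"twist":[0,0,-17]}
    - {"gripper":0.4,"travel":[0.3,-2.0,0.6],"twist":[0,0,-24]}
    - {"gripper":0.4,"travel":[0.4,-2.6,0.6],"twist":[0,0,-30]}

```text
time: 12.83
tcp_pos: [451.1, 164.9, 169.6]
eef_rot: [0.0, 0.242, 0.97, 0.0]
contact_force: [0.2, -0.2, -1.4]
gripper_width: 52.1
```

Emit:
step_arm:
  commands:
    - {"gripper":0.4,"travel":[0.2,-0.6,0],"twist":[0,0,-7]}
    - {"gripper":0.4,"travel":[0.4,-1.2,0],"twist":[0,0,-14]}
    - {"gripper":0.4,"travel":[0.6,-1.8,0],"twist":[0,0,-21]}
    - {"gripper":0.4,"travel":[0.8,-2.4,0],"twist":[0,0,-27]}
    - {"gripper":0.4,"travel":[1.0,-3.0,0],"twist":[0,0,-33]}

```text
time: 13.25
tcp_pos: [481.2, 74.7, 169.4]
eef_rot: [-0.0, 0.508, 0.862, 0.0]
contact_force: [-0.4, -0.5, -1.6]
gripper_width: 52.0
```

Emit:
step_arm:
  commands:
    - {"gripper":0.4,"travel":[0.2,-0.6,0],"twist":[0,0,-6]}
    - {"gripper":0.4,"travel":[0.4,-1.2,0],"twist":[0,0,-12]}
    - {"gripper":0.4,"travel":[0.6,-1.8,0],"twist":[0,0,-18]}
    - {"gripper":0.4,"travel":[0.8,-2.4,0],"twist":[0,0,-22]}
    - {"gripper":0.4,"travel":[1.0,-3.0,0],"twist":[0,0,-24.5]}

```text
time: 13.67
tcp_pos: [511.2, -15.3, 169.3]
eef_rot: [-0.0, 0.678, 0.735, -0.0]
contact_force: [-0.1, 0.5, -1.2]
gripper_width: 51.9
```

Emit:
step_arm:
  commands:
    - {"gripper":0.4,"travel":[0,-0.1,0],"twist":[0,0,0]}
    - {"gripper":0.4,"travel":[0,-0.2,0],"twist":[0,0,0]}
    - {"gripper":0.4,"travel":[0,-0.2,0],"twist":[0,0,0]}
    - {"gripper":0.4,"travel":[0,-0.2,0],"twist":[0,0,0]}

```text
time: 14.0
tcp_pos: [510.9, -19.7, 169.0]
eef_rot: [-0.0, 0.677, 0.736, 0.0]
contact_force: [0.3, 0.4, -0.8]
gripper_width: 51.8
```

Emit:
step_arm:
  commands:
    - {"gripper":0.4,"travel":[0.07,-0.25,-0.3],"twist":[0,0,0]}
    - {"gripper":0.4,"travel":[0.07,-0.5,-0.6],"twist":[0,0,0]}
    - {"gripper":0.4,"travel":[0.07,-0.5,-0.9],"twist":[0,0,0]}
    - {"gripper":0.4,"travel":[0.07,-0.5,-1.0],"twist":[0,0,0]}
    - {"gripper":0.4,"travel":[0.07,-0.5,-1.0],"twist":[0,0,0]}

```text
time: 14.42
tcp_pos: [512.3, -35.3, 136.7]
eef_rot: [-0.001, 0.677, 0.736, -0.001]
contact_force: [-0.1, -0.0, -1.4]
gripper_width: 51.8
```

```bash
python3 - <<'E'
from shelf import *
f=grab_frame("scene");save(f,"s3");W=cloud(f);c=np.deg2rad(4.4)
g=grab_frame("top");save(g,"t3")
def rel(W):
    D=W[...,:2]-np.array([577,-28.7]);return -(D@[np.cos(c),np.sin(c)]),D@[-np.sin(c),np.cos(c)],W[...,2]
for n,X in(("scene",W),("top",cloud(g))):
    u,v,z=rel(X)
    m=(abs(z-90)<8)&(u>20)&(u<125)&(abs(v)<100)
    print(n,"shelf v",np.percentile(v[m],[.5,99.5]),"umax",np.percentile(u[m],99.5))
    im=(f if n=="scene" else g)["frame"].astype(int)
    m=(z>140)&(z<178)&(u>20)&(u<110)&(abs(v)<75)&(im.min(-1)>110)
    print(n,m.sum(),"trough v",np.percentile(v[m],[.5,99.5]),"u",np.percentile(u[m],[.5,99.5]),"z",np.percentile(z[m],[1,99]))
print(bot.observe()["tcp_pos"],bot.observe()["contact_force"])
E
```

```text
scene shelf v [-76.61982471  79.08219621] umax 112.28039313619428
scene 108 trough v [-63.09267651 -22.46537729] u [37.33540994 92.05601819] z [140.64093138 156.16578448]
top shelf v [-63.98666307  85.70741595] umax 112.83362958994564
top 41 trough v [-57.71950432  51.54845734] u [38.23144058 89.55287262] z [151.57496209 162.4205445 ]
[513.08983302 -35.24127563 138.50571816] [-0.37489398 -0.95588316 -1.55128903]
```

View pics/s3.png

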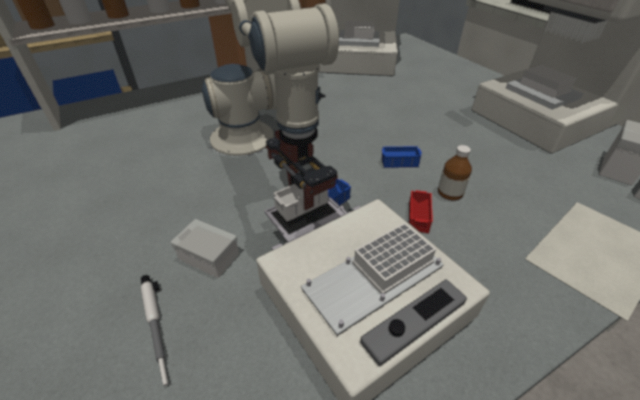

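View pics/t3.png

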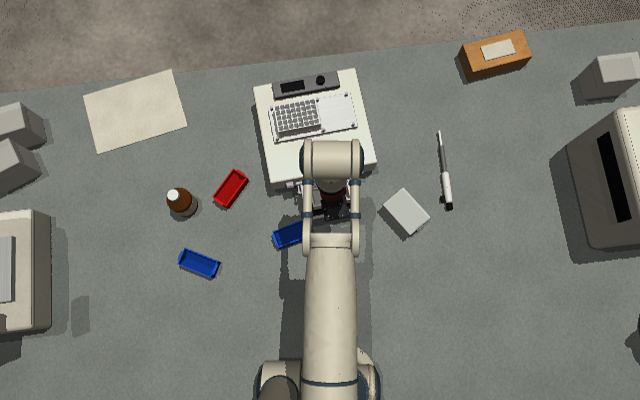

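The trough is held upright over the shelf, at (290,200) in the scene view, and sits about 3 mm low in y. I'll shift it by +2.5 mm and lower it.

Emit:
step_arm:
  commands:
    - {"gripper":0.4,"travel":[0,0.08,-0.2],"twist":[0,0,0]}
    - {"gripper":0.4,"travel":[0,0.08,-0.4],"twist":[0,0,0]}
    - {"gripper":0.4,"travel":[0,0.08,-0.55],"twist":[0,0,0]}
    - {"gripper":0.4,"travel":[0,0.08,-0.65],"twist":[0,0,0]}
    - {"gripper":0.4,"travel":[0,0.08,-0.7],"twist":[0,0,0]}

```text
time: 14.93
tcp_pos: [513.0, -32.9, 116.9]
eef_rot: [-0.0, 0.677, 0.736, -0.0]
contact_force: [-0.7, 0.2, -1.7]
gripper_width: 51.7
```

Emit:
step_arm:
  commands:
    - {"gripper":0.4,"travel":[0,0,-0.02],"twist":[0,0,0]}
    - {"gripper":0.4,"travel":[0,0,-0.04],"twist":[0,0,0]}
    - {"gripper":0.4,"travel":[0,0,-0.04],"twist":[0,0,0]}

```text
time: 15.18
tcp_pos: [513.4, -33.1, 116.7]
eef_rot: [0.0, 0.677, 0.736, 0.0]
contact_force: [0.5, 0.5, -1.6]
gripper_width: 52.0
```

Emit:
step_arm:
  commands:
    - {"gripper":0.4,"travel":[0,0,-0.02],"twist":[0,0,0]}
    - {"gripper":0.4,"travel":[0,0,-0.03],"twist":[0,0,0]}
    - {"gripper":0.4,"travel":[0,0,-0.03],"twist":[0,0,0]}

```text
time: 15.43
tcp_pos: [513.3, -33.0, 115.8]
eef_rot: [0.0, 0.677, 0.736, 0.0]
contact_force: [0.5, 0.3, -2.9]
gripper_width: 52.3
```

Emit:
step_arm:
  commands:
    - {"gripper":0.4,"travel":[0,0,-0.02],"twist":[0,0,0]}
    - {"gripper":0.4,"travel":[0,0,-0.03],"twist":[0,0,0]}
    - {"gripper":0.4,"travel":[0,0,-0.03],"twist":[0,0,0]}

```text
time: 15.68
tcp_pos: [513.2, -33.0, 114.7]
eef_rot: [-0.0, 0.677, 0.736, -0.0]
contact_force: [-0.5, -0.9, -1.1]
gripper_width: 51.7
```

Emit:
step_arm:
  commands:
    - {"gripper":0.4,"travel":[0,0,-0.02],"twist":[0,0,0]}
    - {"gripper":0.4,"travel":[0,0,-0.02],"twist":[0,0,0]}
    - {"gripper":0.4,"travel":[0,0,-0.02],"twist":[0,0,0]}

```text
time: 15.93
tcp_pos: [513.4, -33.0, 114.4]
eef_rot: [0.0, 0.677, 0.736, 0.0]
contact_force: [0.5, 0.4, -0.5]
gripper_width: 51.8
```

Emit:
step_arm:
  commands:
    - {"gripper":0.4,"travel":[0,0,-0.02],"twist":[0,0,0]}
    - {"gripper":0.4,"travel":[0,0,-0.03],"twist":[0,0,0]}
    - {"gripper":0.4,"travel":[0,0,-0.03],"twist":[0,0,0]}

```text
time: 16.18
tcp_pos: [513.4, -33.0, 114.0]
eef_rot: [0.0, 0.677, 0.736, 0.0]
contact_force: [-2.4, 0.7, 2.5]
gripper_width: 51.8
```

Contact reads about 4 N, so I'll release.

Emit:
step_arm:
  commands:
    - {"gripper":0.62,"travel":[0,0,0],"twist":[0,0,0]}
    - {"gripper":0.68,"travel":[0,0,0],"twist":[0,0,0]}
    - {"gripper":0.74,"travel":[0,0,0],"twist":[0,0,0]}
    - {"gripper":0.8,"travel":[0,0,0],"twist":[0,0,0]}
    - {"gripper":0.8,"travel":[0,0,0],"twist":[0,0,0]}

```text
time: 16.6
tcp_pos: [513.3, -33.0, 113.1]
eef_rot: [-0.0, 0.677, 0.736, -0.0]
contact_force: [0.7, -0.1, -0.6]
gripper_width: 69.8
```

Emit:
step_arm:
  commands:
    - {"gripper":0.8,"travel":[0,0,0.1],"twist":[0,0,0]}
    - {"gripper":0.8,"travel":[0,0,0.4],"twist":[0,0,0]}
    - {"gripper":0.8,"travel":[0,0,1.2],"twist":[0,0,0]}
    - {"gripper":0.8,"travel":[0,0,2.4],"twist":[0,0,0]}
    - {"gripper":0.8,"travel":[0,0,3.6],"twist":[0,0,0]}

```text
time: 17.02
tcp_pos: [512.6, -32.9, 222.3]
eef_rot: [-0.001, 0.677, 0.736, -0.001]
contact_force: [0.4, 0.4, 0.7]
gripper_width: 70.2
```

Emit:
step_arm:
  commands:
    - {"gripper":0.8,"travel":[-0.5,1,0.8],"twist":[0,0,0]}
    - {"gripper":0.8,"travel":[-1,2.2,0.8],"twist":[0,0,0]}
    - {"gripper":0.8,"travel":[-1.5,3.4,0.8],"twist":[0,0,0]}
    - {"gripper":0.8,"travel":[-2,4.6,0.8],"twist":[0,0,0]}
    - {"gripper":0.8,"travel":[-2.5,5.8,0.8],"twist":[0,0,0]}

```text
time: 17.43
tcp_pos: [437.4, 142.3, 246.7]
eef_rot: [0.001, 0.677, 0.736, 0.001]
contact_force: [0.7, 1.1, 0.2]
gripper_width: 70.4
```

Emit:
step_arm:
  commands:
    - {"gripper":0.8,"travel":[-0.5,1,0],"twist":[0,0,0]}
    - {"gripper":0.8,"travel":[-0.8,2,0],"twist":[0,0,0]}
    - {"gripper":0.8,"travel":[-1,3,0],"twist":[0,0,0]}
    - {"gripper":0.8,"travel":[-1,3,0],"twist":[0,0,0]}
    - {"gripper":0.8,"travel":[-1,3,0],"twist":[0,0,0]}

```text
time: 17.85
tcp_pos: [407.8, 232.0, 246.0]
eef_rot: [0.0, 0.676, 0.737, 0.0]
contact_force: [0.5, -0.3, 0.1]
gripper_width: 70.1
```

```bash
python3 - <<'E'
from h import *
f=grab_frame("scene");save(f,"s4");c=np.deg2rad(4.4)
g=grab_frame("top");save(g,"t4")
for n,q in(("scene",f),("top",g)):
    W=cloud(q);D=W[...,:2]-np.array([577,-28.7]);u=-(D@[np.cos(c),np.sin(c)]);v=D@[-np.sin(c),np.cos(c)];z=W[...,2]
    m=(abs(z-90)<8)&(u>20)&(u<125)&(abs(v)<100)
    print(n,"shelf v",np.percentile(v[m],[.5,99.5]),"umax",np.percentile(u[m],99.5))
    m=(z>127)&(z<142)&(u>15)&(u<118)&(abs(v)<80)
    P=np.stack([u[m],v[m]],-1).astype(np.float32);print(n,m.sum(),cv2.minAreaRect(P),np.percentile(z[m],[5,50,95]))
    A=np.c_[u[m],v[m],np.ones(m.sum())];print("rim plane",np.linalg.lstsq(A,z[m],rcond=None)[0])
    m=(u>96)&(u<106)&(abs(v)<60)&(z<105)&(z>70);print("shelf z near edge",np.median(z[m]))
    m=(u>8)&(u<30)&(abs(v)<60)&(z<105)&(z>70);print("shelf z near hinge",np.median(z[m]))
    for nm,b in(("tipbox",(454.3,-255.1,100)),):
        m=(z>40)&(z<72)&(np.hypot(W[...,0]-b[0],W[...,1]-b[1])<b[2]);print(nm,cv2.minAreaRect(W[m][:,:2].astype(np.float32)))
print(bot.observe()["tcp_pos"],bot.observe()["contact_force"],bot.observe()["time"])
E
```

```text
scene shelf v [-76.79804919  80.00676174] umax 112.8825005582919
scene 315 ((63.69504928588867, -2.024547576904297), (118.87284088134766, 55.603336334228516), 89.85969543457031) [127.59076653 130.9056792  132.72379861]
rim plane [-2.17637584e-03 -6.68896363e-03  1.30724011e+02]
shelf z near edge 87.27083084251012
shelf z near hinge 88.20839227598572
tipbox ((457.0730895996094, -258.238037109375), (122.99663543701172, 85.80636596679688), 33.85301971435547)
top shelf v [-72.89589098  83.05281219] umax 113.26526568941681
top 190 ((63.558143615722656, 1.0093269348144531), (54.658756256103516, 117.3812255859375), 0.4713035821914673) [128.30109677 132.36572358 137.59738536]
rim plane [ 9.86833112e-04 -2.70789299e-03  1.32427331e+02]
shelf z near edge 89.04480154957605
shelf z near hinge 89.23554173290006
tipbox ((454.28594970703125, -254.96180725097656), (125.82128143310547, 87.08673095703125), 33.75210952758789)
[408.50172877 230.45175291 245.85867674] [1.07123651 0.26562521 0.4584832 ] 17.95
```

View pics/s4.png

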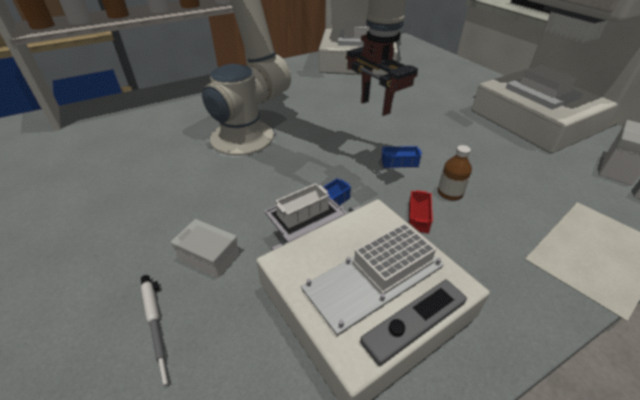

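View pics/t4.png

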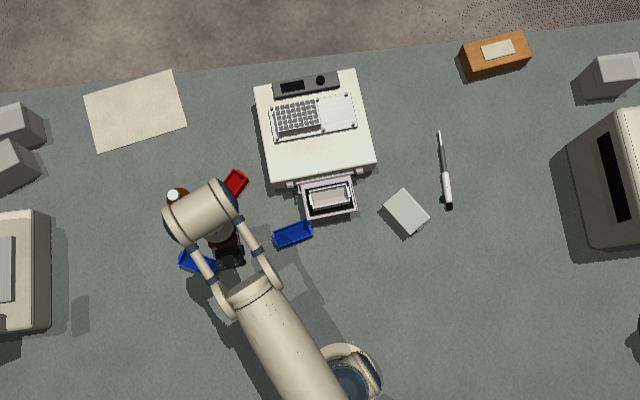

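The trough stands centred and level on the shelf, at (303,203) in the scene view and (330,195) in the top view. The bystanders are where they were and the arm is clear, so I'm handing in.

```bash
python3 -c "
from station import job_done
print(job_done())"
```

```text
the job is handed in; nothing more can be done
None
```

The job is handed in at about 18 s. The shelf is down and the trough stands in the middle of it, but no verdict came back, so these are my own last measurements.

- **Folding:** I pushed the shelf over with the closed fingers and it snapped level by itself. The highest force I read while pushing was about 8 N.
- **Pressing:** I held about 15 N on the shelf for about 0.9 s. Its tilt measured 0.014 rad during the press.
- **Trough position:** It is within about 2 mm of the shelf's middle and its long side is under 1° off the shelf's width. The rim is level within 0.01 rad.
- **Set-down:** It touched down with about 4 N, and the arm is well clear.
- **Shelf:** The face is level within about 0.01 rad with the trough on it.
- **Tip box, bottle and pipette:** The tip box measured unmoved. I checked the bottle and the pipette only by eye in the final pictures, and they look where they were.

**Disagreement between cameras:** The two cameras differed by about 3 mm sideways, which is within their calibration error. Relative to the shelf in the same picture, the trough is within about 3 mm of centre, against the 18 mm allowed. The raw edge readings at the shelf's +y side were disturbed by the hinge parts and the blue look-alike, so I did not use them.

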